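# Shake the three hoods and hold out the one that rattles

### The arm

A 7-joint arm with a two-finger parallel gripper is mounted at the origin on a cart in front of the work surface, level with it; the furniture and walls round the work are solid. World frame = base frame: x ahead of the robot, y to its left, z up, the work surface at z = 0. Lengths are in m, angles in rad, forces in N, time in s.
With the tool pointing down it reaches from about 0.4 to 0.85 m from the base axis. Payload 10.4 kg.
Tool frame: the origin (TCP) lies between the finger pads; the fingertips stand 22 mm ahead of it and the grasp point (between the pads) lies 3 mm ahead of it (r.nose_length is the distance from the TCP to the fingertips, in m); z points along the fingers, y is the line along which they close (so a half turn about z gives the same grasp; the last joint's range is limited). The gripper opens to 87 mm and grips with 3 to 60 N. Pads are 19 mm wide; open, the fingers measure 117 mm over their backs; the gripper's body (75 mm by 190 mm) begins 51 mm behind the grasp point.
Start: joints at [1.259, 0.332, -0.065, 1.46, 0.022, 1.35, -0.088], TCP at [0.178, -0.599, 0.245] pointing down, gripper open.
Joint ranges: [-2.6, 2.6], [-0.5, 2.12], [-1.47, 1.34], [0.16, 2.42], [-1.27, 4.41], [0.06, 2.06], [-2.6, 2.6]. Speed limits (rad/s): [2.22, 2.22, 2.79, 2.79, 3.14, 3.14, 3.14].

### API

Orientations are given as a unit quaternion [x, y, z, w].
In Python, from bench import readout, cams, r gives the robot as it stands. The module is installed in compiled form; this text tells all that it offers.
- The arm moves only by the tool step_arm, never from a script. Its argument "deltas" is a list that holds one entry, the list of rows, each a list of 7 numbers: the turn, a rotation vector about the tool's x, y, z in rad, then the shift along the tool's x, y, z in m, then the opening in per cent of the stroke, from 0 (shut) to 100 (fully open). A call has 1 to 20 rows; each row is the pose to reach, as a shift and turn from the pose commanded when the call began, along the tool's axes at that moment; what a row does not reach only later rows make up. A row lasts 1/8 s, in which the tool goes at most 62.5 mm and 10.7 degrees, less where a joint would pass 70% of its speed; a pose out of reach is approached as far as the arm can. A call with a gripper value outside its range is refused whole. The fingers move at their own pace and stop on an object; "squeeze" is the grip in N (left out, the last holds). Time passes only in rows, so rows that repeat a pose let the fingers close. It gives the time, the measured TCP pose, the force, the opening and the grip force at its end, in the units of the state.
- readout.read_state(): the state, without advancing time (a new reading comes with each control period).
- cams.camera(name): name is "scene" or "top" or "wrist"; returns a dict with "img" (384x512x3 uint8, red, green, blue), "fx", "fy", "cx", "cy" (pixels), "k1" (the pictures are not rectified: a ray, as slopes to the right and down, at radius r is drawn at 1 + k1 r^2 times it, then the intrinsics apply), "origin" and "rotation" of the camera in the world; the wrist camera has in their place "T_tool_cam" (4x4, takes a point from camera to tool coordinates, whose origin is the TCP and whose axes are the flange's). Camera axes: x right, y up, looking along -z (the intrinsics and any distortion apply to the point x, -y, -z); pixel columns grow to the right and rows downward; lengths in m; the calibration is good to about 2 mm. A picture is of the moment at which its call begins: read the wrist's pose just before it. There is no depth.
- r.close_job(): hands the job in; it is judged then, once.
The state is a dict: "time": time; "joint_positions": joint angles; "joint_vel": joint speeds; "joint_torque": joint torques, N m; "ee_pos": TCP position; "eef_rot": TCP orientation; "ft_force": force on the tool from outside, world axes, zero at the start; "torque": the same for the moment, N m; "width": finger opening in m; "grip_force": force on a finger pad.
Only numpy, scipy, OpenCV 4.12 (cv2) and the standard library are available. Lean on these libraries where they do the work, as an engineer would, in place of code of your own. Each camera call takes 0.05 s, during which the arm holds its last target. There are 200 camera calls.

### The job

One of the three sealed connector hoods has a loose orange plug: pick the hoods up one at a time, shake each briskly back and forth along its length several times, clear of the table, and find the one whose plug rattles in and out; lay any tight one back, right way up, where it lay, and leave the mouse and the tape measure alone. Present the rattling hood over the near half of the clipboard (the half towards the robot), about 20 cm up and roughly level, with its plug thrown fully out (stop a last stroke towards the plug end, or tip that end down a little). Do not put it down: the program finishes while holding it there, still.

Things in the scene. Friction and masses are not known exactly. Their poses are not given: they have to be found in the camera images.
- hood_1: one of three identical black connector hoods lying on the table, 117 mm long (body y, -58 to +58), 58 mm wide (body x), 44 mm high; origin: centre of the underside, z up. About 0.17 kg, balances near y = +10 mm. The cable entry at the +y end is closed by a ribbed orange blanking plug, 23 mm in diameter. Grasp across the 58 mm width near the middle
- hood_2: another of the three identical hoods, axes and origin as for hood_1. The solid body is 58 mm wide from the underside to 22 mm height, from y = -58 to +39 mm; above it a 40 mm wide raised part up to 32 mm, with a fixed locking lever on top, to 39 mm
- hood_3: the third identical hood, axes and origin as for hood_1. The plug's axis is 12.5 mm above the underside; its outer end is 69 mm from the origin when in, 85 mm when out
- plug_1 (a joint): how far hood_1's orange plug stands out along the hood's +y, in m: 0 in, 0.016 at the outer stop. Tight or loose, it starts between 0.005 and 0.011. A tight plug keeps its value when shaken (15 N to shift)
- plug_2 (a joint): the same for hood_2's plug. A loose plug (60 g, exactly one of the three) slides almost freely between its stops: when the hood is shaken along its length it ends out after a brisk stroke towards +y stops, in after one towards -y; at rest it stays where it is unless tilted over about 0.1 rad
- plug_3 (a joint): the same for hood_3's plug
- clipboard: clipboard with a sheet of coloured dots, flat on the table beyond the hoods, fixed; 339 mm long (body x, -161 to +178, across the robot's view), 229 mm wide (body y, -116 to +113), 13 mm high, 39 mm at the metal clip at its +x end; origin near the middle of the underside. Body y points away from the robot: the near half has negative body y
- tape_measure: green tape measure standing on the table, 40x85x66 mm, loose; a bystander; origin: centre of the underside
- mouse: black computer mouse, 104x66x46 mm, loose; a bystander; origin: centre of the underside
There are look-alikes about, which are no part of the job. What is shaped like the hood_2 but yellow is not meant.

How it is judged:
By the outcome, as a careful person would: the job done as asked, in the order asked, and still so for the second after the job is handed in, while the arm keeps its last pose, push and grip.
It also fails if it takes over 72 s, if anything falls off the work surface, if the arm or the gripper's body presses on something with over 40 N, if the wrist force passes 120 N, or if a joint passes its speed limit or range.

## Working session

There is one attempt and no reset: what is moved stays moved. The work goes in short steps, Python scripts to look and compute and a tool call to move; the robot and the scene stay as the last step left them, time stands still between calls to the robot, and variables do not carry over. Pictures are saved under pics/ and viewed, at most 10 in all, crops included, and the job is handed in when it is done.

Besides the shell and the picture viewer there is one more tool, called after "Request:" by a JSON object that holds its "name" and its "arguments". step_arm: Moves the arm, as the interface text tells. Its arguments: {"type":"object","properties":{"deltas":{"type":"array"},"squeeze":{"type":"number"}},"required":["deltas"]}

```bash
mkdir -p pics; cat > h.py <<'E'
import numpy as np, cv2
from bench import readout, cams, r
from scipy.spatial.transform import Rotation as R
def shot(n,f=None):
    s=readout.read_state(); c=cams.camera(n)
    if n=="wrist":
        T=np.array(c["T_tool_cam"]);Rt=R.from_quat(s["eef_rot"]).as_matrix()
        c["rotation"]=Rt@T[:3,:3]; c["origin"]=Rt@T[:3,3]+np.array(s["ee_pos"])
    if f: cv2.imwrite("pics/"+f,cv2.cvtColor(c["img"],cv2.COLOR_RGB2BGR))
    return c
def ray(c,u,v):
    K=np.array([[c["fx"],0,c["cx"]],[0,c["fy"],c["cy"]],[0,0,1.]])
    p=cv2.undistortPoints(np.array([[[u,v]]],float),K,np.array([c["k1"],0,0,0.]))[0,0]
    d=np.array(c["rotation"])@np.array([p[0],-p[1],-1]); return np.array(c["origin"]),d
def onz(c,u,v,z):
    o,d=ray(c,u,v); return o+d*(z-o[2])/d[2]
def proj(c,P):
    q=np.array(c["rotation"]).T@(np.array(P)-np.array(c["origin"]))
    x,y=q[0]/-q[2],-q[1]/-q[2]; k=1+c["k1"]*(x*x+y*y)
    return np.array([c["fx"]*x*k+c["cx"],c["fy"]*y*k+c["cy"]])
E
python3 - <<'E'
from h import *
a=shot("top","top.png");b=shot("scene","scene.png")
for c in(a,b):print(c["origin"],c["rotation"],c["fx"],c["k1"])
s=readout.read_state();print(s["ee_pos"],s["eef_rot"],s["time"],s["width"],r.nose_length)
E
```

```text
[ 0.30264768 -0.32943049  0.92110421] [-0.05439649  0.06836487  0.7068895  -0.70190776] 433.5970321018106 0.014600552366577644
[0.17660971 0.26100332 0.54480528] [-0.10149374  0.43230471  0.8696055  -0.21586554] 357.66831449359347 0.02158415078108322
[ 0.17793901 -0.5988247   0.24387153] [ 9.89588672e-01  1.43923272e-01 -1.15913165e-04 -5.81148623e-04] 0.1 0.08732215265895629 0.022
```

View pics/top.png

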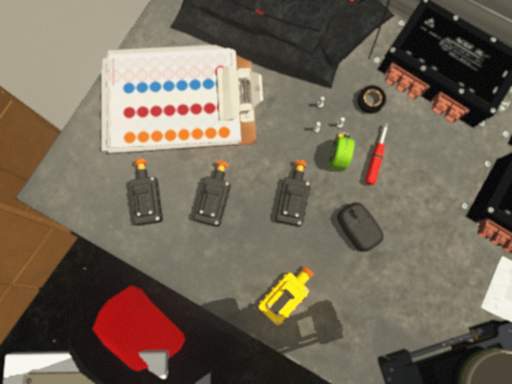

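View pics/scene.png

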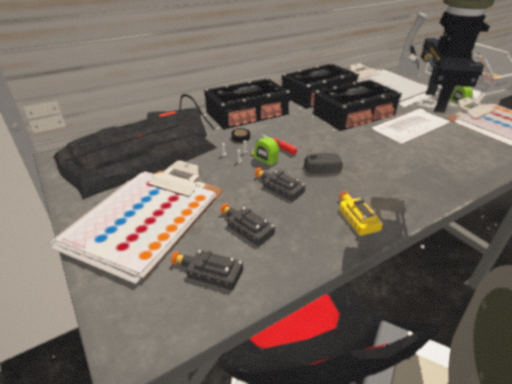

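The top picture shows three black hoods at (144,195), (212,192) and (292,192), with their orange plugs pointing up-image. The clipboard is at (180,100), the tape at (343,152) and the mouse at (360,227). Candidates for "hood": the three black ones, the yellow look-alike (285,295), which is ruled out by colour, and the black mouse (360,227), which has no plug.

```bash
sed -i 's/^def shot/def Q(q): return R.from_quat(q).as_matrix()\ndef shot/; s/    if f: cv2/    else: c["rotation"]=Q(c["rotation"])\n    if f: cv2/' h.py
cat > meas.py <<'E'
from h import *
def hoods(c,img=None):
    hsv=cv2.cvtColor(c["img"],cv2.COLOR_RGB2HSV);out=[]
    dark=(hsv[...,2]<75).astype(np.uint8); org=((hsv[...,0]<22)&(hsv[...,1]>150)&(hsv[...,2]>120)).astype(np.uint8)
    for (u,v) in [(144,200),(211,200),(292,200)]:
        w=np.zeros_like(dark);w[v-45:v+32,u-28:u+28]=1
        d=cv2.morphologyEx(dark*w,cv2.MORPH_CLOSE,np.ones((5,5)))
        ct=max(cv2.findContours(d,0,2)[0],key=cv2.contourArea)
        rect=cv2.minAreaRect(ct)
        oc=max(cv2.findContours(org*w,0,2)[0],key=cv2.contourArea);m=cv2.moments(oc)
        out.append((rect,(m["m10"]/m["m00"],m["m01"]/m["m00"])))
    return out
if __name__=="__main__":
    c=shot("top")
    for rc,o in hoods(c):
        C=onz(c,*rc[0],.015);O=onz(c,*o,.0125);d=O-C
        print(np.round(rc[0],1),np.round(rc[1],1),round(rc[2],1),np.round(o,1),C.round(4),O.round(4),"yaw +y",np.degrees(np.arctan2(d[1],d[0])).round(1))
        B=[onz(c,*p,.012)[:2] for p in cv2.boxPoints(rc)];print(np.round(B,3).tolist())
    for n,p,z in [("clip corners",(107,52),.01),("",(104,152),.01),("",(240,145),.01),("",(260,75),.02),("tape",(343,152),.06),("mouse",(360,227),.03),("yel",(285,295),.03)]: print(n,onz(c,*p,z).round(3))
    i=cv2.cvtColor(c["img"],cv2.COLOR_RGB2BGR)[140:240,110:330];cv2.imwrite("pics/crop1.png",cv2.resize(i,None,fx=3.5,fy=3.5,interpolation=2))
E
python3 meas.py
```

```text
[144.4 202.2] [43.1 30.2] 82.2 [140.4 163.2] [ 0.4525 -0.1096  0.015 ] [ 0.5378 -0.0975  0.0125] yaw +y 8.1
[[0.495, -0.07], [0.503, -0.133], [0.412, -0.148], [0.404, -0.086]]
[210.  204.8] [29.2 38.8] 17.1 [221.5 165.1] [ 0.4462 -0.2475  0.015 ] [ 0.5328 -0.2709  0.0125] yaw +y -15.2
[[0.417, -0.206], [0.496, -0.229], [0.477, -0.289], [0.398, -0.265]]
[288.  202.5] [28.4 42.6] 11.3 [300.1 163.6] [ 0.4501 -0.4124  0.015 ] [ 0.5355 -0.4405  0.0125] yaw +y -18.2
[[0.412, -0.374], [0.502, -0.393], [0.49, -0.452], [0.4, -0.432]]
clip corners [ 0.795 -0.013  0.01 ]
 [ 0.563 -0.018  0.01 ]
 [ 0.578 -0.311  0.01 ]
 [ 0.736 -0.356  0.02 ]
tape [ 0.548 -0.524  0.06 ]
mouse [ 0.395 -0.559  0.03 ]
yel [ 0.26  -0.401  0.03 ]
```

View pics/crop1.png

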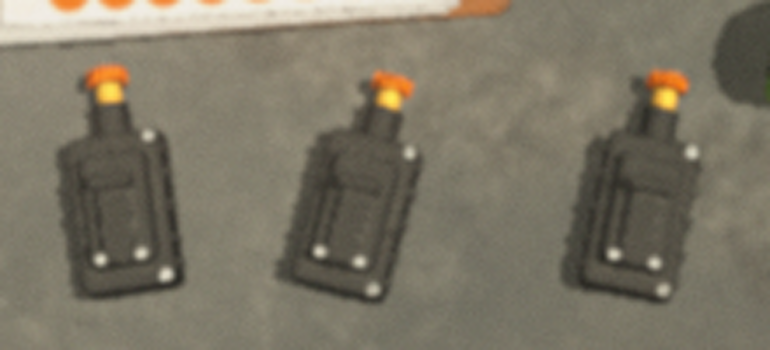

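The close crop confirms three black hoods with rounded bodies, screws and orange plugs at the top. The body corners are readable, so I'll compute poses from them.

```bash
python3 - <<'E'
from h import *
c=shot("top")
H=dict(A=[(62,145),(165,135),(183,285),(78,297),(109,76)],B=[(325,130),(420,150),(380,302),(280,280),(391,82)],C=[(590,138),(700,150),(672,300),(565,290),(668,78)])
s=readout.read_state();p=np.array(s["ee_pos"]);Rt=Q(s["eef_rot"])
for n,h in H.items():
    P=[onz(c,110+u/3.5,140+v/3.5,.012)[:2] for u,v in h]
    f=(P[0]+P[1])/2;b=(P[2]+P[3])/2;d=P[4]-b;y=np.arctan2(d[1],d[0]);u=np.array([np.cos(y),np.sin(y)])
    e=f-b;cen=(f+b)/2;o=cen+.0095*u
    print(n,"org",o.round(4),"yaw plug",np.degrees(y).round(1),"edge",np.degrees(np.arctan2(e[1],e[0])).round(1),"L",np.linalg.norm(e).round(4),"W",np.linalg.norm(P[0]-P[1]).round(4),np.linalg.norm(P[2]-P[3]).round(4),"plug at",((P[4]-o)@u).round(4))
    t=o+.008*u;v=Rt.T@(np.r_[t,.2]-p)
    print("  target TCP",t.round(4),"tool shift to z=.2:",v.round(4),"turn z",(np.arctan2(Rt[1,0],Rt[0,0])-y).round(3))
w=cams.camera("wrist");print(np.round(w["T_tool_cam"],3),w["fx"])
E
```

```text
A org [ 0.4641 -0.1085] yaw plug 7.6 edge 8.3 L 0.0934 W 0.0623 0.0625 plug at 0.0776
  target TCP [ 0.4721 -0.1075] tool shift to z=.2: [ 0.4219 -0.3873  0.0444] turn z 0.155
B org [ 0.4631 -0.2505] yaw plug -15.5 edge -15.0 L 0.0958 W 0.0594 0.0616 plug at 0.0765
  target TCP [ 0.4708 -0.2526] tool shift to z=.2: [ 0.3794 -0.2485  0.0443] turn z 0.56
C org [ 0.4597 -0.4204] yaw plug -13.9 edge -11.1 L 0.0946 W 0.0678 0.0647 plug at 0.0818
  target TCP [ 0.4675 -0.4223] tool shift to z=.2: [ 0.3279 -0.0868  0.0441] turn z 0.532
[[ 0.002  0.955  0.298  0.082]
 [ 1.    -0.002  0.001  0.001]
 [ 0.001  0.298 -0.955 -0.139]
 [ 0.     0.     0.     1.   ]] 339.76421423904145
```

Request:
{"name": "step_arm", "arguments": {"deltas": [[[0,0,0.18,0.055,-0.014,0.007,100],[0,0,0.36,0.11,-0.029,0.014,100],[0,0,0.532,0.165,-0.043,0.022,100],[0,0,0.532,0.22,-0.058,0.03,100],[0,0,0.532,0.275,-0.072,0.037,100],[0,0,0.532,0.328,-0.087,0.044,100],[0,0,0.532,0.328,-0.087,0.044,100],[0,0,0.532,0.328,-0.087,0.044,100],[0,0,0.532,0.328,-0.087,0.044,100]]], "squeeze": 40}}

```text
time: 1.38
ee_pos: [0.4664, -0.4236, 0.2007]
eef_rot: [0.992, -0.122, -0.0, 0.0]
ft_force: [-0.0, -0.5, 0.1]
width: 0.087
grip_force: 0.0
```

```bash
python3 - <<'E'
from h import *
c=shot("wrist","w1.png");np.save("w1.npy",c,allow_pickle=True)
s=readout.read_state();print(s["time"],s["ee_pos"],s["eef_rot"],s["ft_force"])
i=cv2.imread("pics/w1.png");cv2.imwrite("pics/w1b.png",cv2.resize(i,(768,576)))
E
```

```text
1.425 [ 0.46648132 -0.42356197  0.2007944 ] [ 9.92473739e-01 -1.22457161e-01 -3.04373516e-05  3.45983221e-04] [ 0.32335867  0.5716657  -0.51243182]
```

View pics/w1b.png

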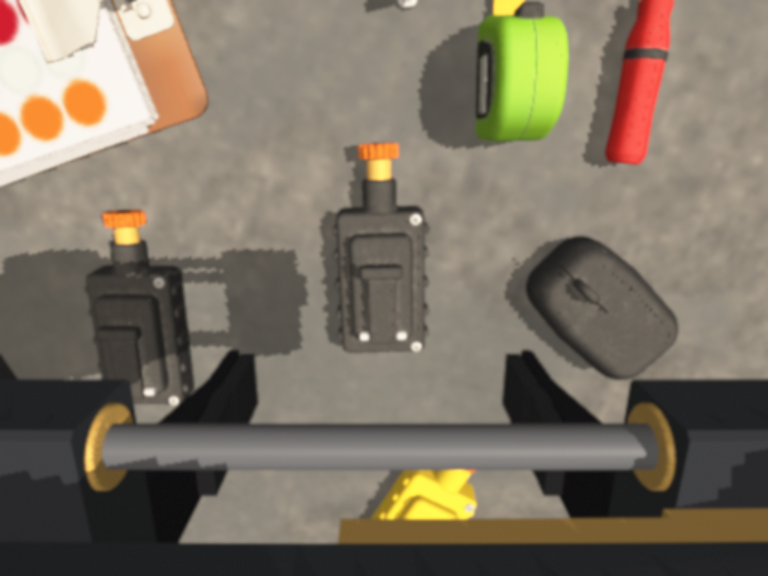

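Hood C (right-hand in top view) is centred at (381,280) with its plug at (378,151). Hood B is at the left, with its plug at (124,218). Refining C.

```bash
cat > fine.py <<'E'
from h import *
def pose(c,L,R_,rear,plug,front,k=1.5,z=.012):
    g=lambda p,zz=z:onz(c,p[0]/k,p[1]/k,zz)[:2]
    l0,l1=[g(p) for p in L];r0,r1=[g(p) for p in R_];b=g(rear);f=g(front);pl=g(plug,.0125)
    e=(l0-l1)/np.linalg.norm(l0-l1)+(r0-r1)/np.linalg.norm(r0-r1);y=np.arctan2(e[1],e[0]);u=np.array([np.cos(y),np.sin(y)]);n=np.array([-u[1],u[0]])
    lat=(np.mean([l0@n,l1@n])+np.mean([r0@n,r1@n]))/2; lon=(b@u+f@u)/2+.0095
    o=lon*u+lat*n
    print("org",o.round(4),"yaw",y.round(3),"W",(np.mean([l0@n,l1@n])-np.mean([r0@n,r1@n])).round(4),"L",((f-b)@u).round(4),"plug lat",(pl@n-lat).round(4),"plug end",(pl@u-lon).round(4))
    return o,y
def go(o,y,z,off=.008):
    s=readout.read_state();Rt=Q(s["eef_rot"]);t=np.r_[o+off*np.array([np.cos(y),np.sin(y)]),z]
    print("shift",(Rt.T@(t-np.array(s["ee_pos"]))).round(4),"turn",(np.arctan2(Rt[1,0],Rt[0,0])-y).round(3))
E
python3 - <<'E'
from fine import *
c=np.load("w1.npy",allow_pickle=True).item()
o,y=pose(c,[(338,212),(343,345)],[(425,212),(427,345)],(384,351),(378,143),(381,209)); go(o,y,.026)
pose(c,[(88,275),(105,400)],[(182,270),(190,400)],(148,402),(124,210),(135,269))
E
```

```text
org [ 0.4621 -0.4256] yaw -0.217 W 0.0571 L 0.0989 plug lat 0.001 plug end 0.0806
shift [0.0042 0.0027 0.1748] turn -0.029
org [ 0.4638 -0.2534] yaw -0.293 W 0.0626 L 0.0996 plug lat 0.0029 plug end 0.0795
```

Request:
{"name": "step_arm", "arguments": {"deltas": [[[0,0,-0.029,0.004,0.003,0.05,100],[0,0,-0.029,0.004,0.003,0.1,100],[0,0,-0.029,0.004,0.003,0.14,100],[0,0,-0.029,0.004,0.003,0.16,100],[0,0,-0.029,0.004,0.003,0.174,100],[0,0,-0.029,0.004,0.003,0.174,100],[0,0,-0.029,0.004,0.003,0.174,0],[0,0,-0.029,0.004,0.003,0.174,0],[0,0,-0.029,0.004,0.003,0.174,0],[0,0,-0.029,0.004,0.003,0.174,0],[0,0,-0.029,0.004,0.003,0.174,0],[0,0,-0.029,0.004,0.003,0.174,0]]], "squeeze": 40}}

```text
time: 2.92
ee_pos: [0.471, -0.4263, 0.027]
eef_rot: [0.994, -0.107, 0.0, 0.0]
ft_force: [-1.2, 1.0, 5.0]
width: 0.0575
grip_force: 40.0
```

Request:
{"name": "step_arm", "arguments": {"deltas": [[[0,0,0,0,0,-0.03,0],[0,0,0,0,0,-0.08,0],[0,0,0,0,0,-0.13,0],[0,0,0,0,0,-0.16,0],[0,0,0,0.03,0,-0.16,0],[0,0,0,-0.03,0,-0.16,0],[0,0,0,0.03,0,-0.16,0],[0,0,0,-0.03,0,-0.16,0],[0,0,0,0.03,0,-0.16,0],[0,0,0,-0.03,0,-0.16,0],[0,0,0,0.03,0,-0.16,0],[0,0,0,-0.03,0,-0.16,0],[0,0,0,-0.03,0,-0.16,0],[0,0,0,-0.03,0,-0.16,0]]]}}

```text
time: 4.68
ee_pos: [0.4414, -0.4199, 0.1868]
eef_rot: [0.994, -0.107, 0.0, 0.0]
ft_force: [1.0, -0.3, -1.8]
width: 0.0573
grip_force: 40.0
```

```bash
cat > plug.py <<'E'
from h import *
import sys
# plug's outer cap edge in the wrist view -> tool-frame x (plug axis about 8-10 mm below TCP plane)
def plug(tag):
    c=shot("wrist",tag+".png");s=readout.read_state()
    hsv=cv2.cvtColor(c["img"],cv2.COLOR_RGB2HSV)
    m=((hsv[...,0]<28)&(hsv[...,1]>140)&(hsv[...,2]>110)).astype(np.uint8)
    m[:,:190]=0;m[:,320:]=0;m[250:]=0
    n,l,st,ce=cv2.connectedComponentsWithStats(m)
    for k in range(1,n):
        if st[k,4]>60: print(tag,st[k].tolist(),ce[k].round(1))
plug(sys.argv[1]);s=readout.read_state();print(s["time"],np.round(s["ee_pos"],4),s["width"])
i=cv2.imread("pics/%s.png"%sys.argv[1])[0:250,130:380];cv2.imwrite("pics/%sc.png"%sys.argv[1],cv2.resize(i,None,fx=2,fy=2))
E
python3 plug.py c_in
```

```text
c_in [227, 136, 54, 29, 1325] [253.4 148.9]
4.725 [ 0.4421 -0.4199  0.1874] 0.05769370894914681
```

Request:
{"name": "step_arm", "arguments": {"deltas": [[[0,0,0,0.06,0,0,0],[0,0,0,0,0,0,0],[0,0,0,0.06,0,0,0],[0,0,0,0,0,0,0],[0,0,0,0.06,0,0,0],[0,0,0,0.06,0,0,0],[0,0,0,0.06,0,0,0]]]}}

```text
time: 5.6
ee_pos: [0.5012, -0.4325, 0.1875]
eef_rot: [0.994, -0.106, 0.001, 0.0]
ft_force: [-0.2, -0.8, -1.7]
width: 0.0573
grip_force: 40.0
```

```bash
python3 plug.py c_out; python3 -c "
import cv2,numpy as np
cv2.imwrite('pics/c_pair.png',np.hstack([cv2.imread('pics/c_inc.png'),cv2.imread('pics/c_outc.png')])[:,:,:][:, ::1][0:500:1,0:1000][::1].copy()) 
i=cv2.imread('pics/c_pair.png');cv2.imwrite('pics/c_pair.png',cv2.resize(i,(800,400)))"
```

```text
c_out [226, 101, 56, 64, 2178] [252.8 125.7]
5.65 [ 0.5007 -0.4329  0.1876] 0.05790663699278095
```

View pics/c_pair.png

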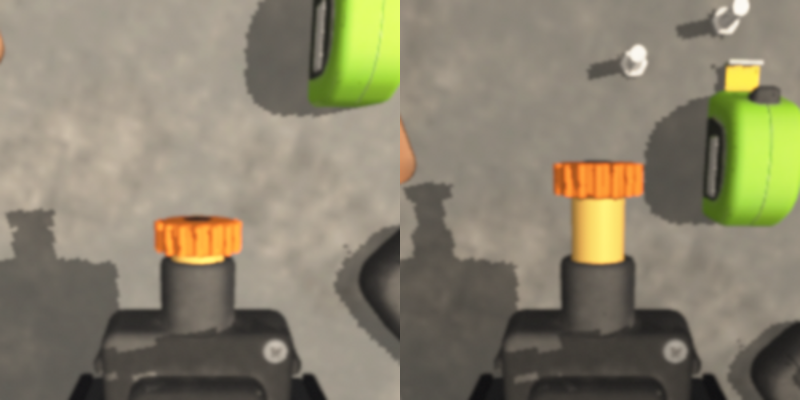

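In the pair, the cap's top edge moves from row 136 to row 101 of the image. This plug runs from fully in to fully out, so this hood is the loose one. Carrying it to the clipboard's near half.

Request:
{"name": "step_arm", "arguments": {"deltas": [[[0,0,0,0,0,-0.02,0],[0,0,0,0,-0.04,-0.04,0],[0,0,0,0.003,-0.09,-0.043,0],[0,0,0,0.007,-0.14,-0.043,0],[0,0,0,0.012,-0.19,-0.043,0],[0,0,0,0.016,-0.24,-0.043,0],[0,0,0,0.019,-0.27,-0.043,0],[0,0,0,0.019,-0.281,-0.043,0],[0,0,0,0.019,-0.281,-0.043,0],[0,0,0,0.069,-0.281,-0.043,0],[0,0,0,0.014,-0.281,-0.043,0],[0,0,0,0.069,-0.281,-0.043,0],[0,0,0,0.014,-0.281,-0.043,0],[0,0,0,0.069,-0.281,-0.043,0],[0,0,0,0.069,-0.281,-0.043,0],[0,0,0,0.069,-0.281,-0.043,0],[0,0,0,0.069,-0.281,-0.043,0],[0,0,0,0.069,-0.281,-0.043,0]]]}}

```text
time: 7.9
ee_pos: [0.6273, -0.1732, 0.2303]
eef_rot: [0.994, -0.107, 0.001, 0.0]
ft_force: [0.4, -0.2, -1.2]
width: 0.0574
grip_force: 40.0
```

```bash
python3 plug.py fin; python3 - <<'E'
from h import *
shot("top","topf.png");shot("scene","scenef.png")
a=cv2.imread("pics/topf.png");b=cv2.imread("pics/fin.png")
cv2.imwrite("pics/finpair.png",cv2.resize(np.hstack([a,b]),(800,300)))
s=readout.read_state();print(s["ee_pos"],s["eef_rot"],s["joint_vel"])
E
```

```text
fin [227, 104, 56, 61, 2386] [253.4 130.1]
fin [312, 165, 8, 21, 119] [316.2 175.1]
fin [286, 171, 23, 23, 407] [296.8 182. ]
fin [276, 180, 6, 14, 72] [278.3 187.2]
fin [190, 199, 9, 20, 109] [192.7 206.4]
7.95 [ 0.6273 -0.173   0.2302] 0.05771751621549227
[ 0.6272926  -0.17275608  0.22989662] [ 9.94264401e-01 -1.06949610e-01  2.67625375e-04  9.88911584e-05] [-0.00242668  0.00325031 -0.00172083  0.00203032  0.00131655 -0.00031076
 -0.00132192]
```

View pics/finpair.png

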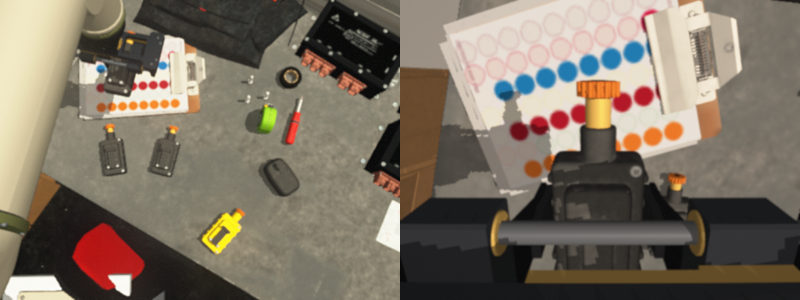

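The hood is held over the near half at about 20 cm. The cap edge is at row 104 rather than 101, so the plug bounced back about 1 mm. I'll tip the plug end down and then return to nearly level.

Request:
{"name": "step_arm", "arguments": {"deltas": [[[0,-0.1,0,0,0,0,0],[0,-0.2,0,0,0,0,0],[0,-0.25,0,0,0,0,0],[0,-0.25,0,0,0,0,0],[0,-0.25,0,0,0,0,0],[0,-0.25,0,0,0,0,0],[0,-0.25,0,0,0,0,0],[0,-0.22,0,0,0,0,0],[0,-0.19,0,0,0,0,0],[0,-0.16,0,0,0,0,0],[0,-0.13,0,0,0,0,0],[0,-0.1,0,0,0,0,0],[0,-0.08,0,0,0,0,0],[0,-0.06,0,0,0,0,0],[0,-0.06,0,0,0,0,0],[0,-0.06,0,0,0,0,0],[0,-0.06,0,0,0,0,0],[0,-0.06,0,0,0,0,0]]]}}

```text
time: 10.3
ee_pos: [0.6274, -0.1727, 0.2294]
eef_rot: [0.994, -0.107, -0.03, -0.003]
ft_force: [-0.4, -0.1, -1.1]
width: 0.0578
grip_force: 40.0
```

```bash
python3 plug.py fin2; python3 -c "
from h import *
s=readout.read_state();print(s['ee_pos'],Q(s['eef_rot'])[:,0],s['grip_force'],s['joint_vel'])"
```

```text
fin2 [227, 102, 56, 63, 2493] [253.5 128.4]
fin2 [313, 154, 7, 19, 94] [316.7 163.3]
fin2 [287, 159, 23, 22, 403] [297.9 169.7]
fin2 [276, 168, 7, 19, 107] [278.5 176.8]
fin2 [209, 180, 23, 14, 259] [220.  187.5]
fin2 [190, 187, 15, 22, 213] [195.1 195.8]
10.35 [ 0.6273 -0.1726  0.2294] 0.05725320283045849
[ 0.62734215 -0.17262538  0.2294082 ] [ 0.97538412 -0.21214722 -0.06016117] 39.99807894229889 [-0.00169192 -0.00110405 -0.00093523 -0.00038845  0.00193084 -0.00120118
 -0.00029723]
```

The plug is out against its stop, and the arm is still.

```bash
python3 -c "
from bench import r
print(r.close_job())"
```

```text
the job is handed in; nothing more can be done
None
```

I handed the job in with the rattling hood (the rightmost of the three in the top view) held still over the clipboard's near half, about 20 cm up, tipped 0.06 rad plug-end down with its plug out; it was the first one I shook, so I never picked up the other two, and the mouse and tape measure were left alone.

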